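# Reagent bottles in order of size at the stirrer

### The job

Line up the four white bottles in order of size on the four cork marks of the tray, one standing upright in the middle of each mark: the largest on the mark at the stirrer's end of the row, then steadily smaller to the smallest at the other end. Do not knock any bottle over, and leave the glass beaker that stands among them upright where it is.

Things in the scene. Friction and masses are not known exactly. Their poses are not given: they have to be found in the camera images.
- bottle_xl: the largest of four alike closed bottles (white plastic, blue screw cap): body 64 mm in diameter, 132 mm tall in all, about 260 g. Its cap is a cylinder 28 mm in diameter over the top 26 mm, with a 4 mm neck (25 mm) and a sloping shoulder below. Origin at the centre of its underside, z up along its axis.
- bottle_l: the second largest of four alike closed bottles (white plastic, blue screw cap): body 54 mm in diameter, 110 mm tall in all, about 160 g. Its cap is a cylinder 28 mm in diameter over the top 26 mm, with a 4 mm neck (25 mm) and a sloping shoulder below. Origin at the centre of its underside, z up along its axis.
- bottle_m: the third largest of four alike closed bottles (white plastic, blue screw cap): body 46 mm in diameter, 90 mm tall in all, about 100 g. Its cap is a cylinder 28 mm in diameter over the top 26 mm, with a 4 mm neck (25 mm) and a sloping shoulder below. Origin at the centre of its underside, z up along its axis.
- bottle_s: the smallest of four alike closed bottles (white plastic, blue screw cap): body 38 mm in diameter, 72 mm tall in all, about 60 g. Its cap is a cylinder 28 mm in diameter over the top 26 mm, with a 4 mm neck (25 mm) and a sloping shoulder below. Origin at the centre of its underside, z up along its axis.
- mark1: round cork mark, 74 mm in diameter, 3 mm thick, number 1 of four alike in a straight row 85 mm apart on a fixed white tray (mark1 at the robot's left end of the row, mark4 at the right). Origin at the centre of its underside; a bottle stands on its top, 3 mm higher. Fixed. A lip 16 mm high runs along the tray's far edge, 52 mm beyond the marks' centres; lips 9 mm high at the ends.
- mark2: round cork mark, 74 mm in diameter, 3 mm thick, number 2 of four alike in a straight row 85 mm apart on a fixed white tray (mark1 at the robot's left end of the row, mark4 at the right). Origin at the centre of its underside; a bottle stands on its top, 3 mm higher. Fixed. A lip 16 mm high runs along the tray's far edge, 52 mm beyond the marks' centres; lips 9 mm high at the ends.
- mark3: round cork mark, 74 mm in diameter, 3 mm thick, number 3 of four alike in a straight row 85 mm apart on a fixed white tray (mark1 at the robot's left end of the row, mark4 at the right). Origin at the centre of its underside; a bottle stands on its top, 3 mm higher. Fixed. A lip 16 mm high runs along the tray's far edge, 52 mm beyond the marks' centres; lips 9 mm high at the ends.
- mark4: round cork mark, 74 mm in diameter, 3 mm thick, number 4 of four alike in a straight row 85 mm apart on a fixed white tray (mark1 at the robot's left end of the row, mark4 at the right). Origin at the centre of its underside; a bottle stands on its top, 3 mm higher. Fixed. A lip 16 mm high runs along the tray's far edge, 52 mm beyond the marks' centres; lips 9 mm high at the ends.
- stirrer: small blue magnetic stirrer with a round steel top plate, 100 x 110 mm, 42 mm high, fixed behind one end of the row of marks, on the side away from the robot (its centre about 130 mm from the centre of mark1 or of mark4, square to the row; a clear-lidded grey tip box 52 mm high stands behind the other end). It shows which end the largest bottle goes to. Origin at the centre of its underside.
- beaker: small open glass beaker, 52 mm across the rim, 62 mm high, standing among the bottles (a flat glass dish 68 mm across and 15 mm high stands there too). Stays where it is. Origin at the centre of its underside.
Mind the look-alikes: they are no part of the job. What is shaped like the bottle_s but green or orange is not meant. Leave any grey look-alike of the mark2 alone.

How it is judged:
By the outcome, as a careful person would: the job done as asked, in the order asked, and still so for the second after the job is handed in, with the robot touching nothing.
It also fails if it takes over 125 s, if anything falls off the work surface, if the arm or the gripper's body presses on something with over 40 N, if the wrist force passes 120 N, or if a joint passes its speed limit or range.

### The arm

A 6-joint arm with a two-finger parallel gripper is mounted at the origin on the work surface. World frame = base frame: x ahead of the robot, y to its left, z up, the work surface at z = 0. Lengths are in m, angles in rad, forces in N, time in s.
With the tool pointing down it reaches from about 0.35 to 0.975 m from the base axis. Payload 4.9 kg.
Tool frame: the origin (TCP) lies midway between the tips of the shut fingers; the grasp point (between the pads) lies 19 mm behind it (manip.grip_point_offset is the distance from the TCP to the grasp point, in m); z points along the fingers, y is the direction in which the jaws open and shut (so a half turn about z gives the same grasp; the last joint's range is limited). The gripper opens to 85 mm and grips with 20 to 120 N. Pads are 22 mm wide; open, the fingers measure 114 mm over their backs; the gripper's body (76 mm by 85 mm) begins 54 mm behind the grasp point. The pads swing forward as they close: fully open they stand 13 mm farther back than shut.
Start: joints at [1.081, 0.053, 1.613, -0, 1.476, -0.119], TCP at [0.226, 0.583, 0.231] pointing down, gripper open.
Joint ranges: [-3.01, 3.01], [-1.01, 2.22], [0.06, 2.58], [-1.02, 4.17], [0.09, 2.62], [-3.14, 3.14]. Speed limits (rad/s): [2.57, 2.57, 3.14, 3.14, 3.14, 3.14].

### API

Orientations are given as a unit quaternion [w, x, y, z].
In Python, from plant import manip gives the robot as it stands. The module is installed in compiled form; this text tells all that it offers.
- The arm moves only by the tool send_rows, never from a script. Its argument "steps" is a list of rows, each a list of 6 numbers: the shift along the tool's x, y, z in m, then the turn, a rotation vector about the tool's x, y, z in degrees. In form: [[dx, dy, dz, wx, wy, wz], ...]. A call has 1 to 8 rows; each row shifts and turns the commanded pose from where the row before left it, along the tool's axes as they then stand; what a row does not reach is not made up. A row lasts 1/8 s, in which the tool goes at most 62.5 mm and 10.7 degrees, less where a joint would pass 70% of its speed; a pose out of reach is approached as far as the arm can. A call is refused whole if a number of a shift passes 0.0625 or a number of a turn 10.7, either way. A call with a gripper value outside its range is refused whole. "grip" is the opening, from 0 (shut) to 1 (fully open), set as the call begins (left out, the last holds). The fingers move at their own pace and stop on an object; the grip force is fixed at half the most. Time passes only in rows, so rows that do not move let the fingers close. It gives the time, the measured TCP pose, the force and the opening at its end, in the units of the state.
- manip.state(): the state, without advancing time (a new reading comes with each control period).
- manip.grab_frame(name): name is "scene" or "top"; returns the picture (400x640x3 uint8, blue, green, red); there is no depth.
- manip.get_calibration(name): a dict with "K" (3x3 intrinsics, pixels), "R" (3x3) and "t" (3): a world point X has camera coordinates R X + t. Camera axes: x right, y down, z forward; pixel columns grow to the right and rows downward; lengths in m; the calibration is good to about 2 mm. A picture is of the moment at which its call begins. get_calibration takes no time and is no camera call.
- manip.job_done(): hands the job in, once; it reports no verdict.
The state is a dict: "time": time; "joint_pos": joint angles; "joint_vel": joint speeds; "joint_efforts": joint torques, N m; "tool_pos": TCP position; "tool_rot": TCP orientation; "contact_force": force on the tool from outside, world axes, zero at the start; "ft_torque": the same for the moment, N m; "gripper_width": opening from 0.0 (shut) to 1.0 (fully open).
Only numpy, scipy, OpenCV 4.12 (cv2) and the standard library are available. Lean on these libraries where they do the work, as an engineer would, in place of code of your own. Each camera call takes 0.05 s, during which the arm holds its last target.

## Working session

There is one attempt and no reset: what is moved stays moved. The work goes in short steps, Python scripts to look and compute and a tool call to move; the robot and the scene stay as the last step left them, time stands still between calls to the robot, and variables do not carry over. Pictures are saved under pics/ and viewed, and the job is handed in when it is done.

Besides the shell and the picture viewer there is one more tool, called by a JSON object that holds its "api" and its "payload", one argument or row to a line. send_rows: Moves the arm, as the interface text tells. Its arguments: {"type":"object","properties":{"steps":{"type":"array"},"grip":{"type":"number"}},"required":["steps"]}

```bash
mkdir -p pics; python3 - <<'E'
from plant import manip
import cv2
for n in("scene","top"):
    cv2.imwrite(f"pics/{n}0.png",manip.grab_frame(n)); c=manip.get_calibration(n); print(n,c)
print(manip.state(), manip.grip_point_offset)
E
```

```text
scene {'K': array([[424.36287707,   0.        , 320.39236259],
       [  0.        , 424.36287707, 203.75792765],
       [  0.        ,   0.        ,   1.        ]]), 'R': array([[ 0.54130486,  0.84053919,  0.02197555],
       [ 0.48134445, -0.28834335, -0.82774732],
       [-0.68941756,  0.45864146, -0.56067053]]), 't': array([-0.28643256, -0.2104564 ,  1.32922286])}
top {'K': array([[443.76489949,   0.        , 319.56358032],
       [  0.        , 443.76489949, 194.57143549],
       [  0.        ,   0.        ,   1.        ]]), 'R': array([[ 0.02113529, -0.99971738,  0.01088408],
       [-0.99243859, -0.02229549, -0.12070031],
       [ 0.12090887, -0.00825075, -0.99262932]]), 't': array([-0.00877111,  0.53690083,  1.18597006])}
{'time': 0.1, 'joint_pos': array([ 1.08099086e+00,  5.33207598e-02,  1.61413655e+00,  1.38530270e-05,
        1.47602135e+00, -1.19019654e-01]), 'joint_vel': array([ 0.00050701, -0.00128411, -0.00278329,  0.00170322, -0.00085108,
       -0.00041811]), 'joint_efforts': array([-5.53008449e-04, -3.94905388e+01, -3.71362889e+01, -1.69517662e-04,
        3.91708381e-03, -1.40602546e-05]), 'tool_pos': array([0.22620938, 0.58202585, 0.23017945]), 'tool_rot': array([-2.89227172e-04,  1.84333291e-01,  9.82863342e-01, -8.97581528e-04]), 'contact_force': array([-0.33835794, -0.41919895, -0.51864115]), 'ft_torque': array([-0.04941021, -0.02400873, -0.00729362]), 'gripper_width': 1.0027463328719168} 0.0187
```

View pics/scene0.png

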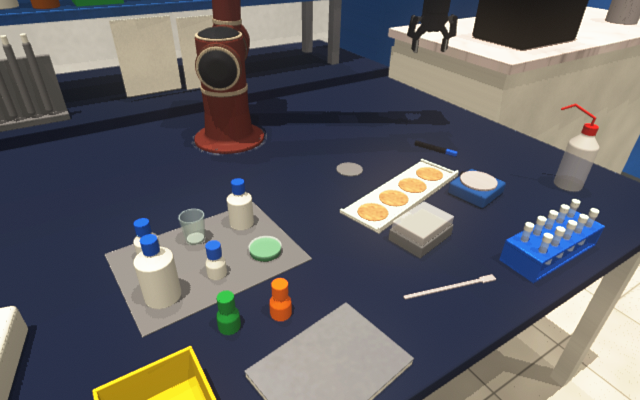

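View pics/top0.png

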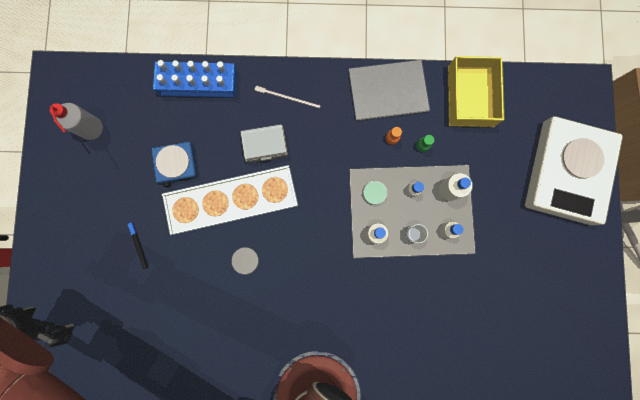

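```bash
cat > h.py <<'E'
import numpy as np,cv2
from plant import manip
C={n:manip.get_calibration(n) for n in("scene","top")}
def ray(n,p):
    c=C[n];d=c["R"].T@np.linalg.inv(c["K"])@np.array([p[0],p[1],1.]);o=-c["R"].T@c["t"];return o,d/np.linalg.norm(d)
def plane(n,p,z):
    o,d=ray(n,p);return o+d*(z-o[2])/d[2]
def tri(a,b):
    o1,d1=ray("scene",a);o2,d2=ray("top",b)
    s=np.linalg.lstsq(np.c_[d1,-d2],o2-o1,rcond=None)[0]
    p,q=o1+d1*s[0],o2+d2*s[1];return (p+q)/2,np.linalg.norm(p-q)
def proj(n,X):
    c=C[n];u=c["K"]@(c["R"]@np.asarray(X)+c["t"]);return u[:2]/u[2]
def blobs(im,lo,hi,roi,amin):
    h=cv2.inRange(cv2.cvtColor(im,cv2.COLOR_BGR2HSV),lo,hi);m=np.zeros_like(h);x0,y0,x1,y1=roi;m[y0:y1,x0:x1]=h[y0:y1,x0:x1]
    k,l,s,c=cv2.connectedComponentsWithStats(m)
    return [(c[i].round(1),s[i].tolist()) for i in range(1,k) if s[i][4]>=amin]
E
cat > a.py <<'E'
from h import *
S,T=cv2.imread("pics/scene0.png"),cv2.imread("pics/top0.png")
bs=blobs(S,(105,150,90),(125,255,255),(100,150,310,310),20);bt=blobs(T,(105,150,90),(125,255,255),(345,160,480,260),20)
print(bs);print(bt)
for b in bt:
    for s in bs:
        p,e=tri(s[0],b[0])
        if e<.008: print(b[0],s[0],p.round(4),e.round(4))
M=blobs(T,(5,60,120),(25,255,255),(160,160,300,240),100)
for m in M: print(m,plane("top",m[0],.003).round(4))
M=blobs(S,(5,60,120),(25,255,255),(340,160,460,230),60)
for m in M: print(m,plane("scene",m[0],.003).round(4))
E
python3 a.py; python3 -c "
import cv2
T=cv2.imread('pics/top0.png');cv2.imwrite('pics/tc.png',cv2.resize(T[155:265,340:485],None,fx=5,fy=5))
T=cv2.imread('pics/top0.png');cv2.imwrite('pics/td.png',cv2.resize(T[120:240,140:310],None,fx=4,fy=4))"
```

```text
[(array([237.5, 185.5]), [231, 178, 14, 17, 202]), (array([145.8, 236.4]), [133, 218, 26, 38, 583]), (array([213. , 249.5]), [206, 241, 15, 19, 236])]
[(array([464.4, 182.7]), [460, 178, 10, 10, 78]), (array([417.9, 186.8]), [413, 182, 11, 10, 77]), (array([456.9, 229. ]), [452, 225, 11, 9, 83]), (array([379.5, 232.7]), [375, 229, 10, 9, 72])]
[464.4 182.7] [145.8 236.4] [ 0.5625 -0.3643  0.1347] 0.0043
[417.9 186.8] [213.  249.5] [ 0.561  -0.2607  0.06  ] 0.0016
[379.5 232.7] [237.5 185.5] [ 0.4338 -0.1523  0.0982] 0.0012
(array([274.5, 189.3]), [262, 177, 26, 26, 524]) [0.5527 0.1298 0.003 ]
(array([244.7, 196.2]), [232, 184, 26, 26, 527]) [0.5312 0.2127 0.003 ]
(array([214.9, 202.9]), [202, 190, 27, 26, 534]) [0.5105 0.2951 0.003 ]
(array([185. , 209.7]), [172, 197, 27, 26, 536]) [0.4896 0.3774 0.003 ]
(array([429.2, 173.6]), [416, 167, 27, 14, 290]) [0.4958 0.3745 0.003 ]
(array([412.1, 185.1]), [398, 178, 29, 15, 332]) [0.5165 0.2923 0.003 ]
(array([393.2, 197.7]), [379, 190, 30, 17, 380]) [0.5369 0.21   0.003 ]
(array([372.4, 211.7]), [357, 203, 32, 18, 441]) [0.5577 0.1275 0.003 ]
```

View pics/tc.png

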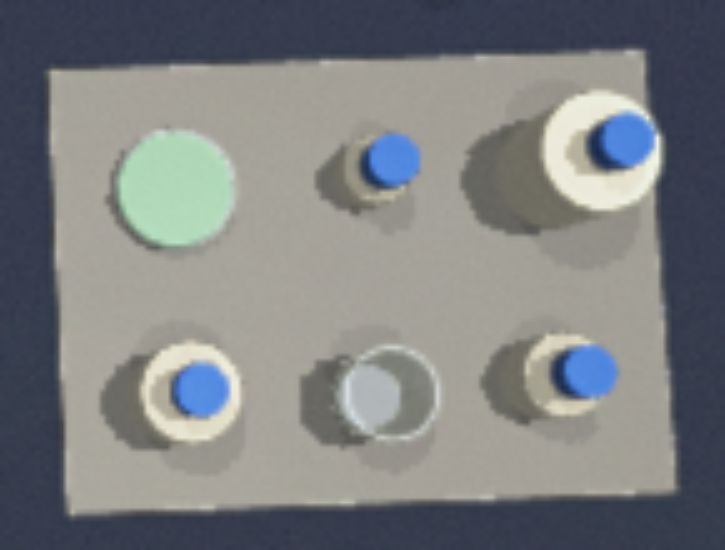

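View pics/td.png

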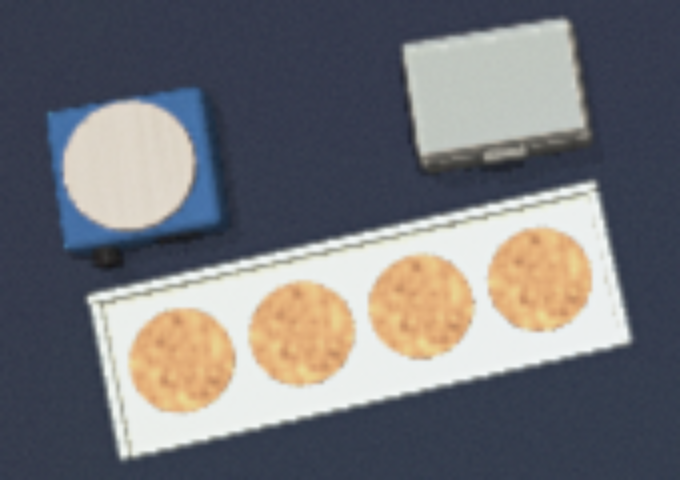

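```bash
cat > b.py <<'E'
from h import *
S,T=cv2.imread("pics/scene0.png"),cv2.imread("pics/top0.png")
t=[(185,209.7),(214.9,202.9),(244.7,196.2),(274.5,189.3)];s=[(429.2,173.6),(412.1,185.1),(393.2,197.7),(372.4,211.7)]
for a,b in zip(t,s):
    p,e=tri(b,a);print(p.round(4),e.round(4),plane("top",a,.003).round(4),plane("top",a,.009).round(4))
caps=dict(xl=((464.4,182.7),.132),l=((379.5,232.7),.110),m=((456.9,229),.090),s=((417.9,186.8),.072))
for k,(p,h) in caps.items():
    x=plane("top",p,h-.002);print(k,x.round(4),"scene capmid",proj("scene",x-[0,0,.011]).round(1),"mat?",proj("scene",[x[0],x[1],h-.024]).round(1))
E
python3 b.py
python3 -c "
import cv2
T=cv2.imread('pics/scene0.png');cv2.imwrite('pics/sc.png',cv2.resize(T[165:315,100:315],None,fx=3.6,fy=3.6))"
```

```text
[ 0.4905  0.3794 -0.0012] 0.0018 [0.4896 0.3774 0.003 ] [0.4891 0.3757 0.009 ]
[ 0.5114  0.2967 -0.0012] 0.0016 [0.5105 0.2951 0.003 ] [0.5099 0.2938 0.009 ]
[ 0.5321  0.2139 -0.0011] 0.0014 [0.5312 0.2127 0.003 ] [0.5306 0.2117 0.009 ]
[ 0.5535  0.1306 -0.0007] 0.0012 [0.5527 0.1298 0.003 ] [0.5519 0.1292 0.009 ]
xl [ 0.5638 -0.3637  0.13  ] scene capmid [149.7 244.1] mat? [151.  249.2]
l [ 0.4332 -0.1514  0.108 ] scene capmid [237.5 185.7] mat? [238.  190.1]
m [ 0.4479 -0.3561  0.088 ] scene capmid [142.3 226.8] mat? [143.5 231.3]
s [ 0.5592 -0.2591  0.07  ] scene capmid [213.1 249.1] mat? [213.8 253.6]
```

View pics/sc.png

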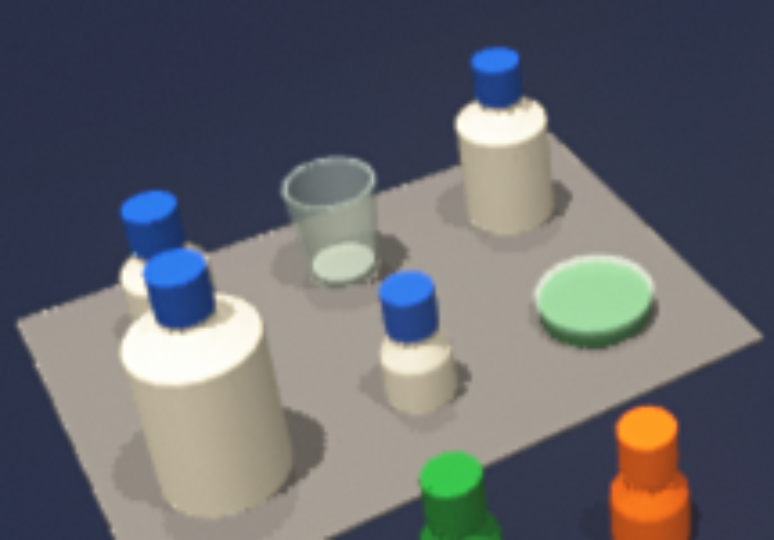

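{"api": "send_rows", "payload": {
  "steps": [
    [0, 0, 0, 0, 0, 9.82],
    [0, 0, 0, 0, 0, 9.82],
    [0, 0, 0, 0, 0, 9.82],
    [0, 0, 0, 0, 0, 9.82],
    [0, 0, 0, 0, 0, 9.82],
    [0, 0, 0, 0, 0, 9.82],
    [0, 0, 0, 0, 0, 9.82],
    [0, 0, 0, 0, 0, 0]
  ],
  "grip": 0.7
}}

```text
time: 1.1
tool_pos: [0.2263, 0.5822, 0.2307]
tool_rot: [0.0, 0.706, 0.708, -0.001]
contact_force: [0.4, -0.0, 0.2]
gripper_width: 0.698
```

{"api": "send_rows", "payload": {
  "steps": [
    [-0.055, 0.02, 0, 0, 0, 0],
    [-0.055, 0.02, 0, 0, 0, 0],
    [-0.055, 0.02, 0, 0, 0, 0],
    [-0.055, 0.02, 0, 0, 0, 0],
    [-0.055, 0.02, 0, 0, 0, 0],
    [-0.055, 0.02, 0, 0, 0, 0],
    [-0.055, 0.02, 0, 0, 0, 0],
    [-0.055, 0.02, 0, 0, 0, 0]
  ]
}}

```text
time: 2.1
tool_pos: [0.3868, 0.1408, 0.2313]
tool_rot: [0.0, 0.706, 0.708, 0.0]
contact_force: [1.5, -0.1, 0.2]
gripper_width: 0.698
```

{"api": "send_rows", "payload": {
  "steps": [
    [-0.055, 0.02, 0, 0, 0, 0],
    [-0.055, 0.02, 0, 0, 0, 0],
    [-0.055, 0.02, 0, 0, 0, 0],
    [-0.055, 0.02, 0, 0, 0, 0],
    [-0.055, 0.02, 0, 0, 0, 0],
    [-0.055, 0.02, 0, 0, 0, 0],
    [-0.055, 0.02, 0, 0, 0, 0],
    [-0.055, 0.02, 0, 0, 0, 0]
  ]
}}

```text
time: 3.1
tool_pos: [0.547, -0.2993, 0.231]
tool_rot: [-0.0, 0.706, 0.708, 0.0]
contact_force: [0.3, 0.0, 1.2]
gripper_width: 0.7
```

{"api": "send_rows", "payload": {
  "steps": [
    [-0.045, 0.012, 0, 0, 0, 0],
    [-0.021, 0.006, 0, 0, 0, 0],
    [0, 0, 0, 0, 0, 0],
    [0, 0, 0, 0, 0, 0]
  ]
}}

```text
time: 3.6
tool_pos: [0.5645, -0.3626, 0.231]
tool_rot: [-0.0, 0.706, 0.708, 0.0]
contact_force: [0.9, 1.2, 0.1]
gripper_width: 0.699
```

{"api": "send_rows", "payload": {
  "steps": [
    [-0.001, -0.001, 0.04, 0, 0, 0],
    [0, 0, 0.04, 0, 0, 0],
    [0, 0, 0.03, 0, 0, 0],
    [0, 0, 0.014, 0, 0, 0],
    [0, 0, 0, 0, 0, 0],
    [0, 0, 0, 0, 0, 0]
  ]
}}

```text
time: 4.35
tool_pos: [0.5647, -0.3649, 0.1094]
tool_rot: [0.002, 0.707, 0.707, 0.0]
contact_force: [0.5, -0.0, 1.0]
gripper_width: 0.697
```

```bash
cat > snap.py <<'E'
import sys;from h import *
k=sys.argv[1]
a,b=manip.grab_frame("scene"),manip.grab_frame("top")
cv2.imwrite(f"pics/s{k}.png",a);cv2.imwrite(f"pics/t{k}.png",b)
def crop(im,r):
    x0,y0,x1,y1=r;return cv2.resize(im[y0:y1,x0:x1],(400,int(400*(y1-y0)/(x1-x0))),interpolation=cv2.INTER_CUBIC)
R=eval(sys.argv[2]);A,B=crop(a,R[0]),crop(b,R[1])
H=max(A.shape[0],B.shape[0]);o=np.zeros((H,800,3),np.uint8);o[:A.shape[0],:400]=A;o[:B.shape[0],400:]=B
cv2.imwrite(f"pics/c{k}.png",o)
E
python3 snap.py 1 "(100,130,260,310),(400,130,540,270)"
```

```text
(no output)
```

View pics/c1.png

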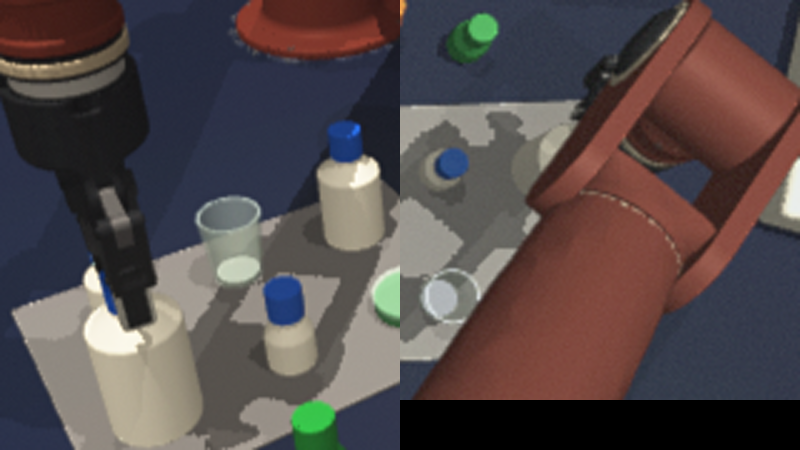

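{"api": "send_rows", "payload": {
  "steps": [
    [0, 0, 0.003, 0, 0, 0],
    [0, 0, 0, 0, 0, 0]
  ]
}}

```text
time: 4.7
tool_pos: [0.5637, -0.3644, 0.1044]
tool_rot: [-0.0, 0.707, 0.707, 0.0]
contact_force: [-0.2, -1.1, 0.4]
gripper_width: 0.7
```

{"api": "send_rows", "payload": {
  "steps": [
    [0, 0, 0, 0, 0, 0],
    [0, 0, 0, 0, 0, 0],
    [0, 0, 0, 0, 0, 0],
    [0, 0, 0, 0, 0, 0],
    [0, 0, 0, 0, 0, 0],
    [0, 0, 0, 0, 0, 0]
  ],
  "grip": 0.0
}}

```text
time: 5.45
tool_pos: [0.5639, -0.3645, 0.1045]
tool_rot: [0.0, 0.707, 0.707, 0.0]
contact_force: [0.4, -0.9, 1.3]
gripper_width: 0.312
```

{"api": "send_rows", "payload": {
  "steps": [
    [0, 0, -0.01, 0, 0, 0],
    [0, 0, -0.02, 0, 0, 0],
    [0, 0, -0.03, 0, 0, 0],
    [0, 0, -0.03, 0, 0, 0],
    [0, 0, -0.02, 0, 0, 0],
    [0, 0, -0.01, 0, 0, 0],
    [0, 0, 0, 0, 0, 0]
  ]
}}

```text
time: 6.32
tool_pos: [0.5638, -0.3645, 0.2248]
tool_rot: [0.0, 0.707, 0.707, 0.0]
contact_force: [0.5, -0.4, -3.0]
gripper_width: 0.308
```

```bash
python3 snap.py 2 "(60,60,260,310),(340,130,540,270)"
```

```text
(no output)
```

View pics/c2.png

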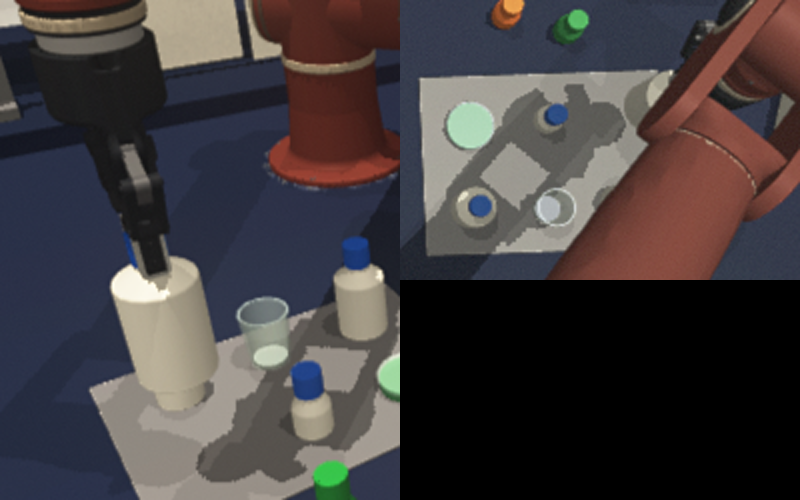

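{"api": "send_rows", "payload": {
  "steps": [
    [0.02, -0.002, 0, 0, 0, 0],
    [0.04, -0.004, 0, 0, 0, 0],
    [0.05, -0.005, 0, 0, 0, 0],
    [0.05, -0.005, 0, 0, 0, 0],
    [0.05, -0.005, 0, 0, 0, 0],
    [0.05, -0.005, 0, 0, 0, 0],
    [0.05, -0.005, 0, 0, 0, 0],
    [0.05, -0.005, 0, 0, 0, 0]
  ]
}}

```text
time: 7.42
tool_pos: [0.5262, -0.0018, 0.2233]
tool_rot: [-0.001, 0.707, 0.707, -0.0]
contact_force: [1.5, 0.5, -1.7]
gripper_width: 0.307
```

{"api": "send_rows", "payload": {
  "steps": [
    [0.05, -0.005, 0, 0, 0, 0],
    [0.05, -0.005, 0, 0, 0, 0],
    [0.05, -0.005, 0, 0, 0, 0],
    [0.05, -0.005, 0, 0, 0, 0],
    [0.05, -0.005, 0, 0, 0, 0],
    [0.05, -0.005, 0, 0, 0, 0],
    [0.05, -0.005, 0, 0, 0, 0],
    [0.02, -0.003, 0, 0, 0, 0]
  ]
}}

```text
time: 8.43
tool_pos: [0.4874, 0.368, 0.2232]
tool_rot: [-0.001, 0.706, 0.708, -0.001]
contact_force: [-0.5, 0.0, -3.0]
gripper_width: 0.31
```

{"api": "send_rows", "payload": {
  "steps": [
    [0.011, 0, 0.02, 0, 0, 0],
    [0, 0, 0.03, 0, 0, 0],
    [0, 0, 0.02, 0, 0, 0],
    [0, 0, 0.015, 0, 0, 0],
    [0, 0, 0, 0, 0, 0],
    [0, 0, 0, 0, 0, 0]
  ]
}}

```text
time: 9.18
tool_pos: [0.4903, 0.3767, 0.1404]
tool_rot: [0.0, 0.707, 0.707, 0.001]
contact_force: [-0.1, 0.0, -1.7]
gripper_width: 0.31
```

```bash
python3 snap.py 3 "(340,50,540,250),(140,100,310,240)"
```

```text
(no output)
```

View pics/c3.png

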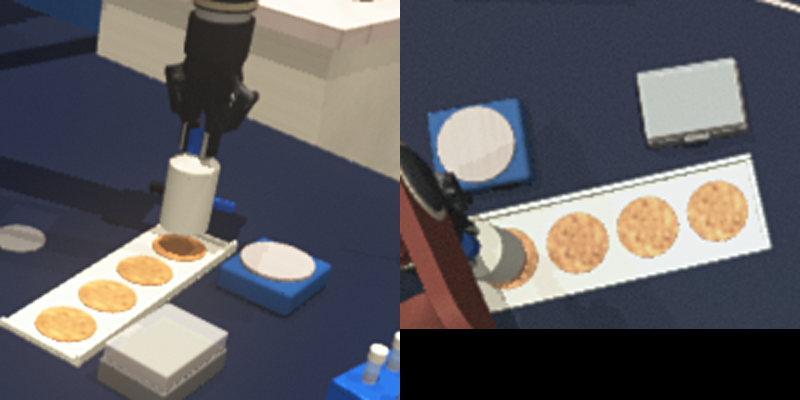

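{"api": "send_rows", "payload": {
  "steps": [
    [0, -0.0007, 0.015, 0, 0, 0],
    [0, 0, 0.01, 0, 0, 0],
    [0, 0, 0.004, 0, 0, 0],
    [0, 0, 0, 0, 0, 0],
    [0, 0, 0, 0, 0, 0]
  ]
}}

```text
time: 9.9
tool_pos: [0.4891, 0.3767, 0.1107]
tool_rot: [0.0, 0.707, 0.707, 0.0]
contact_force: [0.5, 0.3, -1.9]
gripper_width: 0.309
```

{"api": "send_rows", "payload": {
  "steps": [
    [0, 0, 0.0015, 0, 0, 0],
    [0, 0, 0, 0, 0, 0]
  ]
}}

```text
time: 10.15
tool_pos: [0.4889, 0.3766, 0.1089]
tool_rot: [0.0, 0.707, 0.707, 0.0]
contact_force: [-0.3, -0.1, -2.2]
gripper_width: 0.314
```

{"api": "send_rows", "payload": {
  "steps": [
    [0, 0, 0.001, 0, 0, 0],
    [0, 0, 0, 0, 0, 0]
  ]
}}

```text
time: 10.4
tool_pos: [0.4888, 0.3765, 0.1077]
tool_rot: [-0.0, 0.707, 0.707, -0.0]
contact_force: [0.0, 0.8, -2.1]
gripper_width: 0.309
```

```bash
python3 snap.py 4 "(380,70,480,220),(140,140,240,240)"
```

```text
(no output)
```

View pics/c4.png

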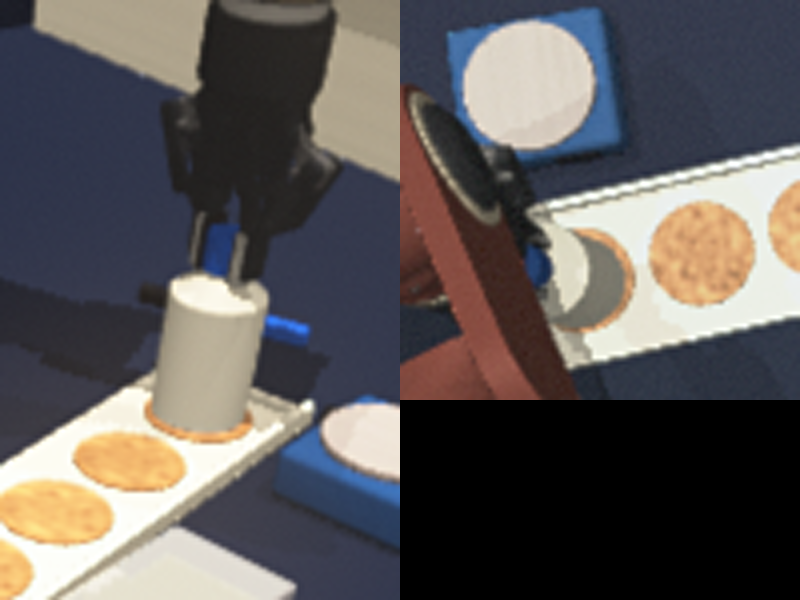

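{"api": "send_rows", "payload": {
  "steps": [
    [0, 0, 0.001, 0, 0, 0],
    [0, 0, 0, 0, 0, 0]
  ]
}}

```text
time: 10.75
tool_pos: [0.4891, 0.3768, 0.1075]
tool_rot: [0.0, 0.707, 0.707, 0.0]
contact_force: [-0.3, -0.2, 1.5]
gripper_width: 0.308
```

{"api": "send_rows", "payload": {
  "steps": [
    [0, 0, 0.001, 0, 0, 0],
    [0, 0, 0, 0, 0, 0]
  ]
}}

```text
time: 11.0
tool_pos: [0.4893, 0.3769, 0.1074]
tool_rot: [0.0, 0.707, 0.707, 0.001]
contact_force: [-2.8, -1.2, 5.9]
gripper_width: 0.314
```

{"api": "send_rows", "payload": {
  "steps": [
    [0, 0, 0, 0, 0, 0],
    [0, 0, 0, 0, 0, 0],
    [0, 0, 0, 0, 0, 0],
    [0, 0, -0.01, 0, 0, 0],
    [0, 0, -0.03, 0, 0, 0],
    [0, 0, -0.03, 0, 0, 0],
    [0, 0, -0.02, 0, 0, 0]
  ],
  "grip": 0.6
}}

```text
time: 11.88
tool_pos: [0.4895, 0.377, 0.1984]
tool_rot: [0.0, 0.707, 0.707, 0.001]
contact_force: [1.0, 0.8, -0.6]
gripper_width: 0.599
```

{"api": "send_rows", "payload": {
  "steps": [
    [-0.05, -0.005, 0, 0, 0, 0],
    [-0.055, -0.006, 0, 0, 0, 0],
    [-0.055, -0.006, 0, 0, 0, 0],
    [-0.055, -0.006, 0, 0, 0, 0],
    [-0.055, -0.006, 0, 0, 0, 0],
    [-0.055, -0.006, 0, 0, 0, 0],
    [-0.055, -0.006, 0, 0, 0, 0],
    [-0.055, -0.006, 0, 0, 0, 0]
  ]
}}

```text
time: 12.88
tool_pos: [0.4414, -0.0601, 0.1962]
tool_rot: [0.0, 0.707, 0.707, 0.0]
contact_force: [0.3, 0.7, -0.6]
gripper_width: 0.602
```

{"api": "send_rows", "payload": {
  "steps": [
    [-0.055, -0.006, 0, 0, 0, 0],
    [-0.038, -0.003, 0, 0, 0, 0],
    [0, 0, 0, 0, 0, 0],
    [0, 0, 0, 0, 0, 0]
  ]
}}

```text
time: 13.38
tool_pos: [0.4329, -0.151, 0.1958]
tool_rot: [-0.0, 0.707, 0.707, 0.0]
contact_force: [0.8, 0.1, 0.5]
gripper_width: 0.602
```

```bash
python3 snap.py 5 "(120,40,480,310),(140,120,320,240)"
```

```text
(no output)
```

View pics/c5.png

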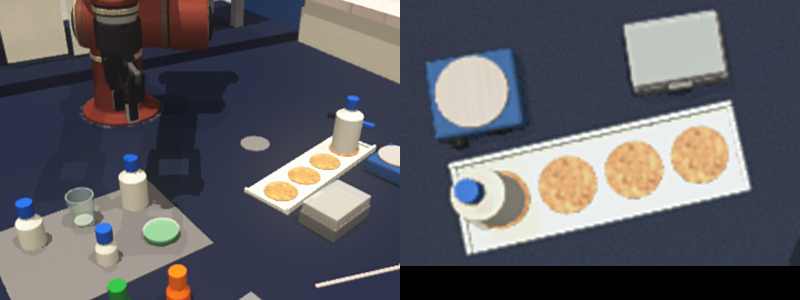

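```bash
cat > c.py <<'E'
from h import *;import sys
T=cv2.imread(sys.argv[1]);
Ms=[(.4896,.3774),(.5105,.2951),(.5312,.2127),(.5527,.1298)];H=[.132,.11,.09,.072]
for b in blobs(T,(105,150,90),(125,255,255),(155,160,300,240),25):
    for i in range(4):
        x=plane("top",b[0],H[i]+.001)
        if np.hypot(*(x[:2]-Ms[i]))<.03: print(i+1,b[0],b[1],x.round(4),"off mm",((x[:2]-Ms[i])*1000).round(1))
E
python3 c.py pics/t5.png
python3 -c "
import cv2
T=cv2.imread('pics/t5.png');cv2.imwrite('pics/z5.png',cv2.resize(T[160:240,150:230],None,fx=7,fy=7,interpolation=cv2.INTER_CUBIC))"
```

```text
1 [170.2 205.7] [165, 201, 11, 10, 87] [0.4883 0.3767 0.133 ] off mm [-1.3 -0.7]
```

View pics/z5.png

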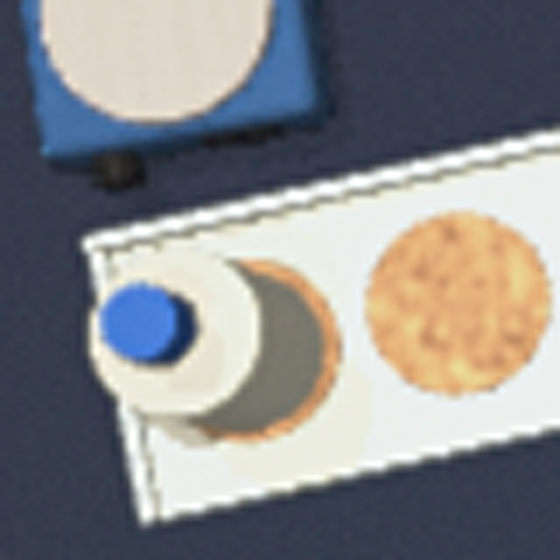

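{"api": "send_rows", "payload": {
  "steps": [
    [0, 0, 0.03, 0, 0, 0],
    [0, 0, 0.04, 0, 0, 0],
    [0, 0, 0.03, 0, 0, 0],
    [0, 0, 0.012, 0, 0, 0],
    [0, 0, 0, 0, 0, 0],
    [0, 0, 0, 0, 0, 0]
  ]
}}

```text
time: 14.22
tool_pos: [0.4341, -0.1517, 0.0854]
tool_rot: [0.001, 0.707, 0.707, 0.0]
contact_force: [0.7, 0.2, -0.8]
gripper_width: 0.599
```

{"api": "send_rows", "payload": {
  "steps": [
    [0, 0, 0, 0, 0, 0],
    [0, 0, 0, 0, 0, 0],
    [0, 0, 0, 0, 0, 0],
    [0, 0, 0, 0, 0, 0],
    [0, 0, 0, 0, 0, 0]
  ],
  "grip": 0.0
}}

```text
time: 14.85
tool_pos: [0.4341, -0.152, 0.0854]
tool_rot: [0.001, 0.707, 0.707, 0.001]
contact_force: [1.7, 0.7, 7.1]
gripper_width: 0.303
```

{"api": "send_rows", "payload": {
  "steps": [
    [0, 0, -0.01, 0, 0, 0],
    [0, 0, -0.02, 0, 0, 0],
    [0, 0, -0.03, 0, 0, 0],
    [0, 0, -0.03, 0, 0, 0],
    [0, 0, -0.01, 0, 0, 0],
    [0, 0, 0, 0, 0, 0]
  ]
}}

```text
time: 15.6
tool_pos: [0.4329, -0.1514, 0.1837]
tool_rot: [0.0, 0.707, 0.707, 0.0]
contact_force: [-0.2, -0.2, -2.1]
gripper_width: 0.308
```

{"api": "send_rows", "payload": {
  "steps": [
    [0.02, 0.004, 0, 0, 0, 0],
    [0.04, 0.007, 0, 0, 0, 0],
    [0.055, 0.01, 0, 0, 0, 0],
    [0.055, 0.01, 0, 0, 0, 0],
    [0.055, 0.01, 0, 0, 0, 0],
    [0.055, 0.01, 0, 0, 0, 0],
    [0.055, 0.01, 0, 0, 0, 0],
    [0.05, 0.008, 0, 0, 0, 0]
  ]
}}

```text
time: 16.6
tool_pos: [0.5007, 0.2352, 0.1814]
tool_rot: [-0.001, 0.707, 0.707, -0.002]
contact_force: [1.4, -0.7, -0.6]
gripper_width: 0.31
```

{"api": "send_rows", "payload": {
  "steps": [
    [0.04, 0.006, 0, 0, 0, 0],
    [0.0215, 0.003, 0.01, 0, 0, 0],
    [0, 0, 0.03, 0, 0, 0],
    [0, 0, 0.03, 0, 0, 0],
    [0, 0, 0.015, 0, 0, 0],
    [0, 0, 0, 0, 0, 0],
    [0, 0, 0, 0, 0, 0]
  ]
}}

```text
time: 17.48
tool_pos: [0.5116, 0.2953, 0.0999]
tool_rot: [0.0, 0.707, 0.707, 0.001]
contact_force: [0.8, 0.4, -1.4]
gripper_width: 0.309
```

{"api": "send_rows", "payload": {
  "steps": [
    [0, -0.0005, 0.006, 0, 0, 0],
    [0, 0, 0.002, 0, 0, 0],
    [0, 0, 0, 0, 0, 0],
    [0, 0, 0, 0, 0, 0]
  ]
}}

```text
time: 17.98
tool_pos: [0.5105, 0.2951, 0.091]
tool_rot: [0.0, 0.707, 0.707, 0.0]
contact_force: [-1.0, -0.1, -1.3]
gripper_width: 0.312
```

{"api": "send_rows", "payload": {
  "steps": [
    [0, 0, 0.0015, 0, 0, 0],
    [0, 0, 0, 0, 0, 0]
  ]
}}

```text
time: 18.23
tool_pos: [0.5102, 0.2951, 0.0892]
tool_rot: [-0.0, 0.707, 0.707, -0.0]
contact_force: [0.4, -0.4, -1.7]
gripper_width: 0.311
```

{"api": "send_rows", "payload": {
  "steps": [
    [0, 0, 0.001, 0, 0, 0],
    [0, 0, 0, 0, 0, 0]
  ]
}}

```text
time: 18.48
tool_pos: [0.5104, 0.2951, 0.0884]
tool_rot: [0.0, 0.707, 0.707, 0.0]
contact_force: [0.3, -0.2, -2.0]
gripper_width: 0.313
```

{"api": "send_rows", "payload": {
  "steps": [
    [0, 0, 0.001, 0, 0, 0],
    [0, 0, 0, 0, 0, 0]
  ]
}}

```text
time: 18.73
tool_pos: [0.5107, 0.2953, 0.0883]
tool_rot: [0.0, 0.707, 0.707, 0.0]
contact_force: [-2.3, -1.0, 5.5]
gripper_width: 0.308
```

{"api": "send_rows", "payload": {
  "steps": [
    [0, 0, 0.001, 0, 0, 0],
    [0, 0, 0, 0, 0, 0]
  ]
}}

```text
time: 18.98
tool_pos: [0.5108, 0.2953, 0.0883]
tool_rot: [0.0, 0.707, 0.707, 0.0]
contact_force: [-4.1, -2.2, 10.2]
gripper_width: 0.314
```

{"api": "send_rows", "payload": {
  "steps": [
    [0, 0, -0.001, 0, 0, 0],
    [0, 0, 0, 0, 0, 0],
    [0, 0, 0, 0, 0, 0],
    [0, 0, -0.01, 0, 0, 0],
    [0, 0, -0.03, 0, 0, 0],
    [0, 0, -0.03, 0, 0, 0],
    [0, 0, -0.015, 0, 0, 0]
  ],
  "grip": 0.6
}}

```text
time: 19.85
tool_pos: [0.5114, 0.2955, 0.1751]
tool_rot: [0.001, 0.707, 0.707, 0.002]
contact_force: [0.6, 0.1, 0.8]
gripper_width: 0.599
```

{"api": "send_rows", "payload": {
  "steps": [
    [-0.055, -0.005, 0, 0, 0, 0],
    [-0.055, -0.005, 0, 0, 0, 0],
    [-0.055, -0.005, 0, 0, 0, 0],
    [-0.055, -0.005, 0, 0, 0, 0],
    [-0.055, -0.005, 0, 0, 0, 0],
    [-0.055, -0.005, 0, 0, 0, 0],
    [-0.055, -0.005, 0, 0, 0, 0],
    [-0.055, -0.005, 0, 0, 0, 0]
  ]
}}

```text
time: 20.85
tool_pos: [0.4698, -0.1466, 0.1722]
tool_rot: [0.0, 0.707, 0.707, 0.0]
contact_force: [0.2, -0.1, 0.1]
gripper_width: 0.603
```

{"api": "send_rows", "payload": {
  "steps": [
    [-0.055, -0.006, 0, 0, 0, 0],
    [-0.055, -0.006, 0, 0, 0, 0],
    [-0.055, -0.006, 0, 0, 0, 0],
    [-0.0465, -0.005, 0, 0, 0, 0],
    [0, 0, 0, 0, 0, 0],
    [0, 0, 0, 0, 0, 0]
  ]
}}

```text
time: 21.6
tool_pos: [0.4473, -0.3559, 0.1718]
tool_rot: [-0.001, 0.707, 0.707, 0.0]
contact_force: [0.1, 0.8, 0.6]
gripper_width: 0.596
```

```bash
python3 snap.py 6 "(90,40,480,310),(140,120,320,240)"; python3 c.py pics/t6.png
```

```text
2 [205.8 199.1] [201, 195, 11, 9, 83] [0.5092 0.2942 0.111 ] off mm [-1.3 -0.9]
1 [170.2 205.7] [165, 201, 11, 10, 87] [0.4883 0.3767 0.133 ] off mm [-1.3 -0.7]
```

View pics/c6.png

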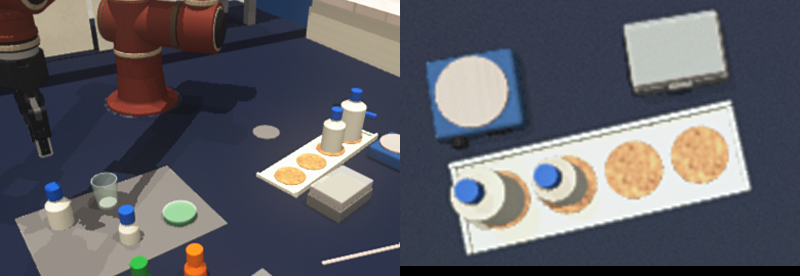

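{"api": "send_rows", "payload": {
  "steps": [
    [0, 0.0005, 0.03, 0, 0, 0],
    [0, 0, 0.04, 0, 0, 0],
    [0, 0, 0.025, 0, 0, 0],
    [0, 0, 0.012, 0, 0, 0],
    [0, 0, 0, 0, 0, 0],
    [0, 0, 0, 0, 0, 0]
  ]
}}

```text
time: 22.45
tool_pos: [0.4489, -0.3569, 0.0669]
tool_rot: [0.001, 0.707, 0.707, -0.0]
contact_force: [-0.3, 0.3, -0.3]
gripper_width: 0.6
```

{"api": "send_rows", "payload": {
  "steps": [
    [0, 0, 0, 0, 0, 0],
    [0, 0, 0, 0, 0, 0],
    [0, 0, 0, 0, 0, 0],
    [0, 0, 0, 0, 0, 0],
    [0, 0, 0, 0, 0, 0]
  ],
  "grip": 0.0
}}

```text
time: 23.08
tool_pos: [0.4489, -0.3574, 0.0669]
tool_rot: [0.001, 0.707, 0.707, 0.0]
contact_force: [0.1, -0.2, 6.6]
gripper_width: 0.305
```

{"api": "send_rows", "payload": {
  "steps": [
    [0, 0, -0.01, 0, 0, 0],
    [0, 0, -0.02, 0, 0, 0],
    [0, 0, -0.03, 0, 0, 0],
    [0, 0, -0.03, 0, 0, 0],
    [0, 0, -0.01, 0, 0, 0],
    [0, 0, 0, 0, 0, 0]
  ]
}}

```text
time: 23.82
tool_pos: [0.4482, -0.3567, 0.1662]
tool_rot: [0.001, 0.707, 0.707, -0.0]
contact_force: [-0.8, 0.9, -1.1]
gripper_width: 0.308
```

{"api": "send_rows", "payload": {
  "steps": [
    [0.02, 0.003, 0, 0, 0, 0],
    [0.04, 0.006, 0, 0, 0, 0],
    [0.055, 0.008, 0, 0, 0, 0],
    [0.055, 0.008, 0, 0, 0, 0],
    [0.055, 0.008, 0, 0, 0, 0],
    [0.055, 0.008, 0, 0, 0, 0],
    [0.055, 0.008, 0, 0, 0, 0],
    [0.055, 0.008, 0, 0, 0, 0]
  ]
}}

```text
time: 24.82
tool_pos: [0.5034, 0.0364, 0.1636]
tool_rot: [-0.001, 0.707, 0.707, -0.001]
contact_force: [1.1, 0.6, -0.9]
gripper_width: 0.307
```

{"api": "send_rows", "payload": {
  "steps": [
    [0.055, 0.008, 0, 0, 0, 0],
    [0.055, 0.008, 0, 0, 0, 0],
    [0.045, 0.007, 0, 0, 0, 0],
    [0.024, 0.004, 0.01, 0, 0, 0],
    [0, 0, 0.03, 0, 0, 0],
    [0, 0, 0.03, 0, 0, 0],
    [0, 0, 0.015, 0, 0, 0],
    [0, 0, 0, 0, 0, 0]
  ]
}}

```text
time: 25.82
tool_pos: [0.53, 0.2125, 0.0782]
tool_rot: [-0.001, 0.707, 0.707, -0.002]
contact_force: [-0.2, 0.4, -2.1]
gripper_width: 0.308
```

{"api": "send_rows", "payload": {
  "steps": [
    [0, 0, 0, 0, 0, 0],
    [0, 0, 0, 0, 0, 0]
  ]
}}

```text
time: 26.08
tool_pos: [0.5329, 0.2128, 0.0819]
tool_rot: [0.001, 0.707, 0.707, 0.001]
contact_force: [-0.4, -0.0, -1.1]
gripper_width: 0.304
```

{"api": "send_rows", "payload": {
  "steps": [
    [-0.0005, -0.0005, 0.006, 0, 0, 0],
    [0, 0, 0.0025, 0, 0, 0],
    [0, 0, 0, 0, 0, 0],
    [0, 0, 0, 0, 0, 0]
  ]
}}

```text
time: 26.58
tool_pos: [0.5314, 0.2121, 0.0718]
tool_rot: [-0.0, 0.707, 0.707, -0.0]
contact_force: [0.8, 0.8, -2.2]
gripper_width: 0.307
```

{"api": "send_rows", "payload": {
  "steps": [
    [0, 0, 0.0015, 0, 0, 0],
    [0, 0, 0, 0, 0, 0]
  ]
}}

```text
time: 26.82
tool_pos: [0.5313, 0.2121, 0.0702]
tool_rot: [-0.0, 0.707, 0.707, -0.0]
contact_force: [-0.8, -0.4, -1.6]
gripper_width: 0.311
```

{"api": "send_rows", "payload": {
  "steps": [
    [0, 0, 0.001, 0, 0, 0],
    [0, 0, 0, 0, 0, 0]
  ]
}}

```text
time: 27.08
tool_pos: [0.5314, 0.2122, 0.0699]
tool_rot: [-0.0, 0.707, 0.707, 0.0]
contact_force: [-2.4, 0.2, 2.8]
gripper_width: 0.31
```

{"api": "send_rows", "payload": {
  "steps": [
    [0, 0, 0, 0, 0, 0],
    [0, 0, 0, 0, 0, 0],
    [0, 0, 0, 0, 0, 0],
    [0, 0, -0.01, 0, 0, 0],
    [0, 0, -0.03, 0, 0, 0],
    [0, 0, -0.03, 0, 0, 0],
    [0, 0, -0.015, 0, 0, 0]
  ],
  "grip": 0.6
}}

```text
time: 27.95
tool_pos: [0.5325, 0.2124, 0.1572]
tool_rot: [0.001, 0.707, 0.707, 0.002]
contact_force: [-0.3, -0.5, 0.2]
gripper_width: 0.599
```

{"api": "send_rows", "payload": {
  "steps": [
    [-0.055, 0.003, 0, 0, 0, 0],
    [-0.055, 0.003, 0, 0, 0, 0],
    [-0.055, 0.003, 0, 0, 0, 0],
    [-0.055, 0.003, 0, 0, 0, 0],
    [-0.055, 0.003, 0, 0, 0, 0],
    [-0.055, 0.003, 0, 0, 0, 0],
    [-0.055, 0.003, 0, 0, 0, 0],
    [-0.055, 0.004, 0, 0, 0, 0]
  ]
}}

```text
time: 28.95
tool_pos: [0.5561, -0.2296, 0.1541]
tool_rot: [-0.0, 0.707, 0.707, 0.0]
contact_force: [0.6, 0.4, 0.0]
gripper_width: 0.6
```

{"api": "send_rows", "payload": {
  "steps": [
    [-0.0315, 0.003, 0, 0, 0, 0],
    [0, 0, 0, 0, 0, 0],
    [0, 0, 0, 0, 0, 0]
  ]
}}

```text
time: 29.32
tool_pos: [0.5592, -0.2587, 0.1538]
tool_rot: [-0.001, 0.707, 0.707, 0.0]
contact_force: [1.0, -0.4, -0.5]
gripper_width: 0.604
```

```bash
python3 snap.py 7 "(90,40,480,310),(140,120,320,240)"; python3 c.py pics/t7.png
```

```text
3 [239.4 192.9] [235, 188, 10, 10, 79] [0.5295 0.2126 0.091 ] off mm [-1.7 -0.1]
2 [205.8 199.1] [201, 195, 11, 9, 82] [0.5092 0.2942 0.111 ] off mm [-1.3 -0.9]
1 [170.2 205.7] [165, 201, 11, 10, 87] [0.4883 0.3767 0.133 ] off mm [-1.3 -0.7]
```

View pics/c7.png

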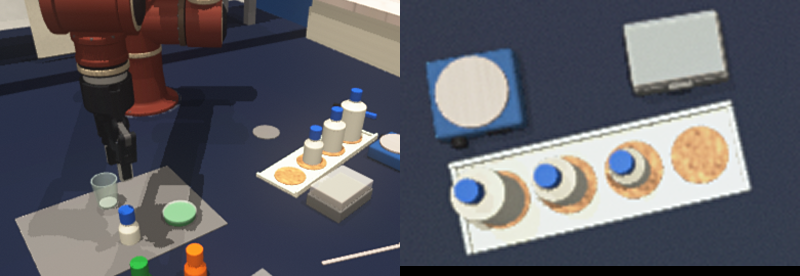

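{"api": "send_rows", "payload": {
  "steps": [
    [0, 0, 0.03, 0, 0, 0],
    [0, 0, 0.04, 0, 0, 0],
    [0, 0, 0.025, 0, 0, 0],
    [0, 0, 0.012, 0, 0, 0],
    [0, 0, 0, 0, 0, 0],
    [0, 0, 0, 0, 0, 0]
  ]
}}

```text
time: 30.18
tool_pos: [0.5605, -0.2597, 0.049]
tool_rot: [0.001, 0.707, 0.707, 0.0]
contact_force: [0.0, -0.9, 0.3]
gripper_width: 0.595
```

{"api": "send_rows", "payload": {
  "steps": [
    [0, 0, 0, 0, 0, 0],
    [0, 0, 0, 0, 0, 0],
    [0, 0, 0, 0, 0, 0],
    [0, 0, 0, 0, 0, 0],
    [0, 0, 0, 0, 0, 0]
  ],
  "grip": 0.0
}}

```text
time: 30.8
tool_pos: [0.5606, -0.2601, 0.049]
tool_rot: [0.001, 0.707, 0.707, 0.0]
contact_force: [-0.2, -0.2, 5.3]
gripper_width: 0.311
```

{"api": "send_rows", "payload": {
  "steps": [
    [0, 0, -0.01, 0, 0, 0],
    [0, 0, -0.02, 0, 0, 0],
    [0, 0, -0.03, 0, 0, 0],
    [0, 0, -0.03, 0, 0, 0],
    [0, 0, -0.01, 0, 0, 0],
    [0, 0, 0, 0, 0, 0]
  ]
}}

```text
time: 31.55
tool_pos: [0.5598, -0.2596, 0.1483]
tool_rot: [0.001, 0.707, 0.707, 0.0]
contact_force: [0.4, -0.2, -0.6]
gripper_width: 0.305
```

{"api": "send_rows", "payload": {
  "steps": [
    [0.02, 0, 0, 0, 0, 0],
    [0.04, -0.001, 0, 0, 0, 0],
    [0.055, -0.001, 0, 0, 0, 0],
    [0.055, -0.001, 0, 0, 0, 0],
    [0.055, -0.001, 0, 0, 0, 0],
    [0.055, -0.001, 0, 0, 0, 0],
    [0.055, -0.001, 0, 0, 0, 0],
    [0.036, 0, 0, 0, 0, 0]
  ]
}}

```text
time: 32.55
tool_pos: [0.5512, 0.1149, 0.1454]
tool_rot: [-0.001, 0.706, 0.708, -0.001]
contact_force: [-0.0, 0.2, -1.2]
gripper_width: 0.306
```

{"api": "send_rows", "payload": {
  "steps": [
    [0.018, 0, 0, 0, 0, 0],
    [0, 0, 0.03, 0, 0, 0],
    [0, 0, 0.03, 0, 0, 0],
    [0, 0, 0.023, 0, 0, 0],
    [0, 0, 0.006, 0, 0, 0],
    [0, 0, 0, 0, 0, 0],
    [0, 0, 0, 0, 0, 0],
    [0, 0, 0, 0, 0, 0]
  ]
}}

```text
time: 33.55
tool_pos: [0.5542, 0.1296, 0.0596]
tool_rot: [0.001, 0.707, 0.707, 0.001]
contact_force: [0.2, 0.8, -0.0]
gripper_width: 0.307
```

Place height is about 0.052.

{"api": "send_rows", "payload": {
  "steps": [
    [-0.0003, 0, 0.005, 0, 0, 0],
    [0, 0, 0, 0, 0, 0],
    [0, 0, 0, 0, 0, 0]
  ]
}}

```text
time: 33.92
tool_pos: [0.5533, 0.1293, 0.0532]
tool_rot: [-0.0, 0.707, 0.707, -0.0]
contact_force: [0.3, -0.3, -0.2]
gripper_width: 0.305
```

{"api": "send_rows", "payload": {
  "steps": [
    [0, 0, 0.001, 0, 0, 0],
    [0, 0, 0, 0, 0, 0]
  ]
}}

```text
time: 34.17
tool_pos: [0.5533, 0.1293, 0.0522]
tool_rot: [-0.0, 0.707, 0.707, -0.0]
contact_force: [-0.1, -0.3, -1.0]
gripper_width: 0.308
```

{"api": "send_rows", "payload": {
  "steps": [
    [0, 0, 0.001, 0, 0, 0],
    [0, 0, 0, 0, 0, 0]
  ]
}}

```text
time: 34.42
tool_pos: [0.5535, 0.1294, 0.052]
tool_rot: [-0.0, 0.707, 0.707, -0.0]
contact_force: [-2.6, -0.0, 3.8]
gripper_width: 0.309
```

{"api": "send_rows", "payload": {
  "steps": [
    [0, 0, 0, 0, 0, 0],
    [0, 0, 0, 0, 0, 0],
    [0, 0, 0, 0, 0, 0],
    [0, 0, -0.01, 0, 0, 0],
    [0, 0, -0.03, 0, 0, 0],
    [0, 0, -0.04, 0, 0, 0],
    [0, 0, -0.04, 0, 0, 0]
  ],
  "grip": 0.6
}}

```text
time: 35.3
tool_pos: [0.5534, 0.1293, 0.1731]
tool_rot: [0.0, 0.707, 0.707, 0.0]
contact_force: [0.3, 0.5, 0.4]
gripper_width: 0.598
```

{"api": "send_rows", "payload": {
  "steps": [
    [-0.05, 0, -0.01, 0, 0, 0],
    [-0.055, -0.005, 0, 0, 0, 0],
    [-0.055, -0.005, 0, 0, 0, 0],
    [-0.05, -0.005, 0, 0, 0, 0],
    [-0.03, 0, 0, 0, 0, 0],
    [0, 0, 0, 0, 0, 0],
    [0, 0, 0, 0, 0, 0]
  ]
}}

```text
time: 36.17
tool_pos: [0.5385, -0.1102, 0.1817]
tool_rot: [0.0, 0.707, 0.707, 0.0]
contact_force: [0.1, 1.0, -0.1]
gripper_width: 0.599
```

```bash
python3 snap.py 8 "(90,40,480,310),(140,120,320,240)"; python3 c.py pics/t8.png; python3 -c "
import cv2
T=cv2.imread('pics/s8.png');cv2.imwrite('pics/z8.png',cv2.resize(T[110:240,330:480],None,fx=4.5,fy=4.5,interpolation=cv2.INTER_CUBIC))"
```

```text
4 [272.1 186.2] [268, 182, 9, 10, 72] [0.5516 0.1298 0.073 ] off mm [-1.1  0. ]
3 [239.4 192.9] [235, 188, 10, 10, 79] [0.5295 0.2126 0.091 ] off mm [-1.7 -0.1]
2 [205.8 199.1] [201, 195, 11, 9, 83] [0.5092 0.2942 0.111 ] off mm [-1.3 -0.9]
1 [170.2 205.7] [165, 201, 11, 10, 87] [0.4883 0.3767 0.133 ] off mm [-1.3 -0.7]
```

View pics/c8.png

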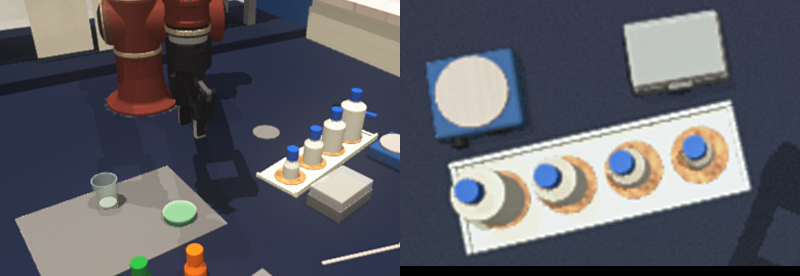

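View pics/z8.png

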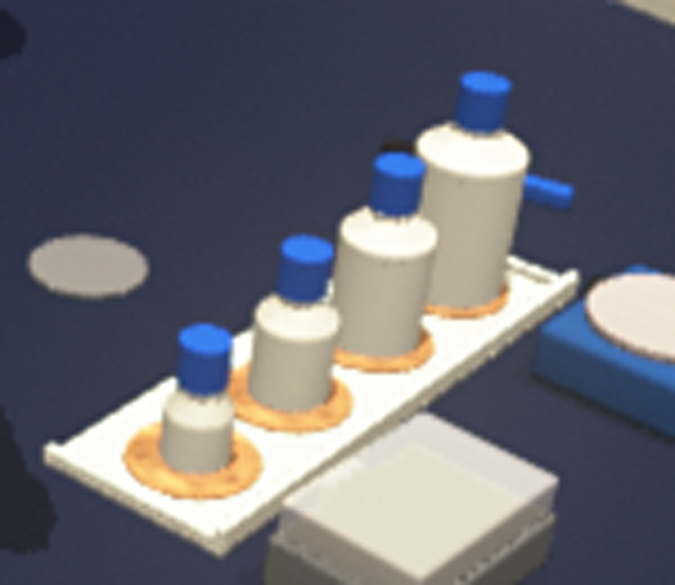

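```bash
python3 -c "
from plant import manip
print(manip.job_done())"
```

```text
the job is handed in; nothing more can be done
None
```

All four bottles now stand upright on the tray marks in order of size, and I handed the job in at about 36 s of the 125 s allowed. The stirrer is behind mark1, so bottle_xl is on mark1, then bottle_l on mark2, bottle_m on mark3 and bottle_s on mark4. I gripped each one by its cap and lowered it until I felt light contact, at most about 10 N.

- **Centring:** the last top-camera check put each cap within 1.1 to 1.7 mm of its mark's centre, about as good as the calibration (2 mm). The scene view agreed, showing bottle_s about 2 mm off centre.
- **Surroundings:** the beaker and dish appeared upright and in place, and the gripper was clear of everything.
- **Disagreement:** at the start the two cameras disagreed on the marks' positions by up to about 7 mm (2 mm or less once I intersected the two views). I used the top camera, whose 85 mm spacing matched the description, and the bottles touched down at the expected height.

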